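# Find the blind hole of a hinge bush and hold it hole-up

### The job

One end of the brass hinge bush has a blind hole. Pick the bush up, find that end by gently slipping it over the steel feeler peg until at least half of the hole's depth is on the peg, then draw it off, turn the bush so that the hole faces straight up, and finish while still holding it like that in the gripper, at least 15 cm clear above the bench, so I can drop the spring in. Leave everything else on the bench where it is.

Things in the scene. Friction and masses are not known exactly. Their poses are not given: they have to be found in the camera images.
- bush: Brass hinge bush: square bar, 34 mm across flats (24 mm wide, 5 mm bevels), 50 mm long, about 220 g, lying on a flat, pointing any way. Origin at its very centre (17 mm above the bench); x runs lengthwise, pointing out of the end with the hole; y and z square to the flats, z up at the start. Hole: centred, eight-sided, 16 mm across, 32 mm deep. The -x end is plain and closed.
- bush_mouth (a point): Centre of the hole's mouth, 25 mm from the bush's centre along its x axis; axes as the bush's.
- feeler: Fixed green stand: base 90 x 70 x 12 mm (20 mm in front, 70 mm behind the origin) and an upright plate 12 mm thick, 34 mm wide, 76 mm high, its front face at the origin. From it a level steel peg, 8 mm thick, sticks out 37 mm along the stand's x, 65 mm above the bench, pointing within 25 degrees of straight away from the robot (+x). Origin on the bench under the peg's foot, z up.
- peg_tip (a point): Free end of the peg, on its axis (37 mm along x and 65 mm above the stand's origin); its x axis points outwards along the peg.
- binocular: Black polymer binocular half, lying, 145 mm long, about 90 mm wide over its two hinge lugs and 61 mm high; origin on the bench under its middle. Bystander.
- spacer_a: Steel lens spacer ring, 48 mm across, 8 mm high; origin at the centre of its underside. Bystander.
- spacer_b: Steel lens spacer ring, 42 mm across, 12 mm high; origin at the centre of its underside. Bystander.
- diopter: Brass diopter scale ring, 54 mm across, 14 mm high; origin at the centre of its underside. Bystander.
- filter: Smoked glass filter disc, 50 mm across, 5 mm thick; origin at the centre of its underside. Bystander.
- driver: Small screwdriver with an orange handle, 160 mm long, lying along its x axis. Bystander.

How it is judged:
On the way:
1. the bush's hole is over the feeler peg, with at least 13 mm of the peg inside it (x of peg_tip in the frame of bush between -0.012 and 0.012 m and y of peg_tip in the frame of bush between -0.008 and 0.008 m and z of peg_tip in the frame of bush between -0.008 and 0.008 m), for 0.1 s.
At the end, for the whole second after the job is handed in: The bush is held still between the fingers, off the peg, hole up within 12 degrees of vertical, its centre more than 150 mm above the bench, and every bystander is within 20 mm of where it started (angle between bush's own x axis and vertical below 0.21 rad and height (world z) of bush above 0.15 m and contact force between bush and the fingers above 1 N and contact force between bush and feeler below 0.1 N and distance between bush_mouth and peg_tip above 0.04 m and linear speed of bush below 0.03 m/s and distance of each of binocular, spacer_a, spacer_b, diopter, filter, driver from where it was at the start of the episode below 0.02 m); the arm keeps its last pose, push and grip.
It fails at once if the bush is rammed against the feeler stand (over 30 N) (contact force between bush and feeler above 30 N).
It fails at once if a bystander is pushed more than 20 mm from its place (distance of any of binocular, spacer_a, spacer_b, diopter, filter, driver from where it was at the start of the episode above 0.02 m).
It also fails if it takes over 54 s, if anything falls off the work surface, if the arm or the gripper's body presses on something with over 40 N, if the wrist force passes 120 N, or if a joint passes its speed limit or range.

### The arm

A 6-joint arm with a two-finger parallel gripper is mounted at the origin on the work surface. World frame = base frame: x ahead of the robot, y to its left, z up, the work surface at z = 0. Lengths are in m, angles in rad, forces in N, time in s.
With the tool pointing down it reaches from about 0.35 to 0.975 m from the base axis. Payload 4.9 kg.
Tool frame: the origin (TCP) lies at the very end of the fingers, on their centre line; the grasp point (between the pads) lies 19 mm behind it; z points along the fingers, x is the direction in which the jaws open and shut, and the axes are right-handed (so a half turn about z gives the same grasp; the last joint's range is limited). The gripper opens to 85 mm and grips with 20 to 120 N. Pads are 22 mm wide; open, the fingers measure 114 mm over their backs; the gripper's body (76 mm by 85 mm) begins 54 mm behind the grasp point. The pads swing forward as they close: fully open they stand 13 mm farther back than shut.
Start: joints at [0.992, 0.053, 1.613, -0, 1.476, -0.119], TCP at [0.277, 0.56, 0.231] pointing down, gripper open.
Joint ranges: [-3.01, 3.01], [-1.01, 2.22], [0.06, 2.58], [-1.02, 4.17], [0.09, 2.62], [-3.14, 3.14]. Speed limits (rad/s): [2.57, 2.57, 3.14, 3.14, 3.14, 3.14].

### API

Orientations are given as a unit quaternion [w, x, y, z].
In Python, from bench import env, eyes gives the robot as it stands.
- The arm moves only by the shell command python3 -m pendant 'ROWS' [FORCE]. ROWS is JSON, a list of rows, each a list of 5 numbers: the opening, from -1 (shut) to 1 (fully open), so that 0 is half open, then the shift along the tool's x, y, z in mm, then the turn about the tool's z in rad. In form: [[gripper, dx, dy, dz, spin], ...]. A call has 1 to 10 rows; each row shifts and turns the commanded pose from where the row before left it, along the tool's axes as they then stand; what a row does not reach is not made up. A row lasts 1/10 s, in which the tool goes at most 50 mm and 8.59 degrees, less where a joint would pass 70% of its speed; a pose out of reach is approached as far as the arm can. A call with a gripper value outside its range is refused whole. The fingers move at their own pace and stop on an object; FORCE is the grip in N (left out, the last holds). Time passes only in rows, so rows that do not move let the fingers close. It gives the time, the measured TCP pose, the force and the opening at its end, in the units of the state.
- env.observe(): the state, without advancing time (a new reading comes with each control period).
- eyes.snapshot(name): name is "scene" or "top"; returns the picture (384x512x3 uint8, red, green, blue); there is no depth.
- eyes.camera_info(name): a dict with "intrinsics" (3x3 intrinsics, pixels), "extrinsics" (4x4, takes a point from camera to world coordinates). Camera axes: x right, y up, looking along -z (the intrinsics and any distortion apply to the point x, -y, -z); pixel columns grow to the right and rows downward; lengths in m; the calibration is good to about 2 mm. A picture is of the moment at which its call begins. camera_info takes no time and is no camera call.
- env.sign_off(): hands the job in, once; it reports no verdict.
The state is a dict: "t": time; "joints": joint angles; "joint_velocities": joint speeds; "joint_torque": joint torques, N m; "position": TCP position; "orientation": TCP orientation; "force": force on the tool from outside, world axes, zero at the start; "wrist_torque": the same for the moment, N m; "width": finger opening in m.
Only numpy, scipy, OpenCV 4.12 (cv2) and the standard library are available. Lean on these libraries where they do the work, as an engineer would, in place of code of your own. Each camera call takes 0.05 s, during which the arm holds its last target.

## Working session

There is one attempt and no reset: what is moved stays moved. The work goes in short steps, Python scripts to look and compute and a shell command to move; the robot and the scene stay as the last step left them, time stands still between calls to the robot, and variables do not carry over. Pictures are saved under pics/ and viewed, and the job is handed in when it is done.

```bash
ls; mkdir -p pics
python3 - <<'E'
from bench import env, eyes
import cv2
print(env.observe())
for n in("scene","top"):
    im=eyes.snapshot(n); cv2.imwrite(f"pics/{n}0.png",im[:,:,::-1])
    print(n,eyes.camera_info(n))
E
```

```text
pics
{'t': 0.0, 'joints': array([ 9.91964229e-01,  5.33666313e-02,  1.61427637e+00,  3.06609693e-06,
        1.47599466e+00, -1.18994984e-01]), 'joint_velocities': array([ 0.00086068,  0.00136841,  0.00015095, -0.00093284, -0.0017919 ,
       -0.00045036]), 'joint_torque': array([-7.76492088e-04, -3.93690205e+01, -3.70172954e+01, -2.58996879e-04,
        6.95940820e-03, -2.02031850e-05]), 'position': array([0.27703414, 0.55956235, 0.23006749]), 'orientation': array([ 4.30887866e-04,  8.49647250e-01,  5.27350457e-01, -9.27284365e-04]), 'force': array([ 0.64814559,  1.16630833, -0.58133365]), 'wrist_torque': array([-0.01741424, -0.02484664, -0.00525542]), 'width': 0.08526752935378201}
scene {'intrinsics': array([[360.04548438,   0.        , 251.31676872],
       [  0.        , 360.04548438, 187.81752625],
       [  0.        ,   0.        ,   1.        ]]), 'extrinsics': array([[-0.65576656, -0.5428024 ,  0.52472447,  1.29157052],
       [ 0.75492926, -0.46481943,  0.46262805,  0.55770437],
       [-0.00721349,  0.69950586,  0.71459045,  0.92720107],
       [ 0.        ,  0.        ,  0.        ,  1.        ]])}
top {'intrinsics': array([[419.60442155,   0.        , 252.02459796],
       [  0.        , 419.60442155, 194.77315757],
       [  0.        ,   0.        ,   1.        ]]), 'extrinsics': array([[-0.0054288 ,  0.98413905, -0.17731572,  0.43731618],
       [-0.99996015, -0.00659941, -0.00601271, -0.0038578 ],
       [-0.00708752,  0.17727602,  0.98413565,  1.14275099],
       [ 0.        ,  0.        ,  0.        ,  1.        ]])}
```

View pics/scene0.png

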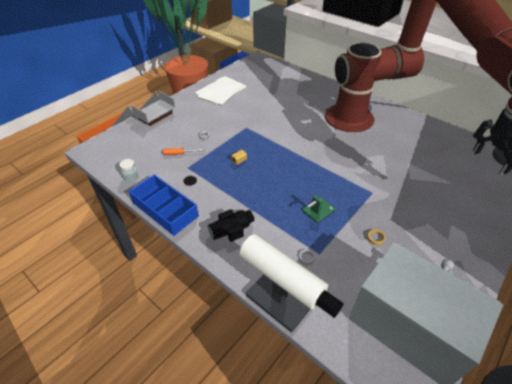

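View pics/top0.png

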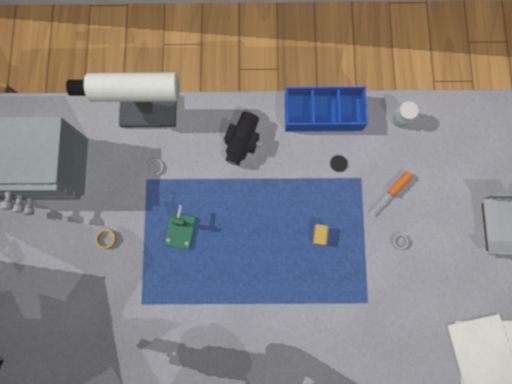

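The scene view shows the bush at about (238,157) and the green stand at (318,208). In the top view the bush is at (321,235), and the stand is at (180,232) with its peg reaching up to about (180,207). I'll zoom in on both.

Run:
```python
import cv2,numpy as np
t=cv2.imread("pics/top0.png");s=cv2.imread("pics/scene0.png")
def c(im,x,y,w=44,h=33): return cv2.resize(im[y-h//2:y-h//2+h,x-w//2:x-w//2+w],(396,297),interpolation=cv2.INTER_CUBIC)
o=np.vstack([np.hstack([c(t,321,235),c(t,180,225,60,45)]),np.hstack([c(s,239,157),c(s,314,206,60,45)])])
cv2.imwrite("pics/crop0.png",o)
```

```text
(no output)
```

View pics/crop0.png

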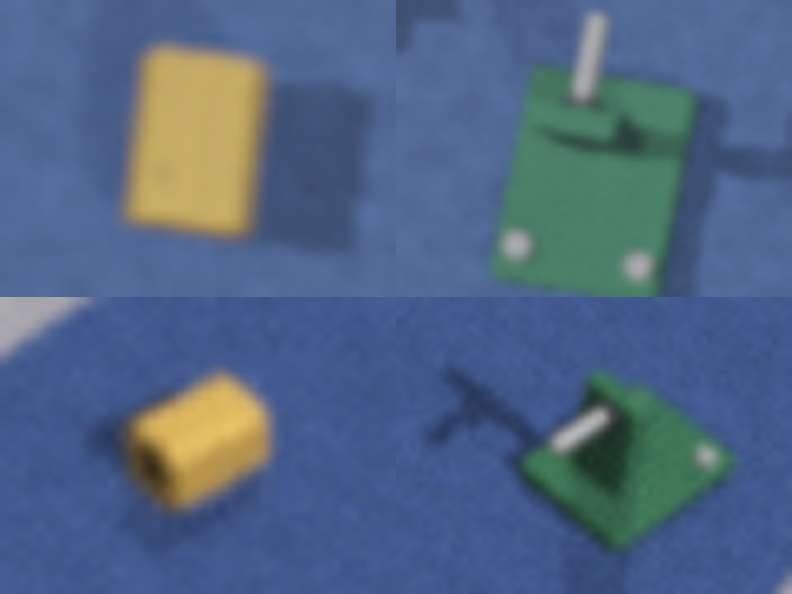

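```bash
cat > h.py <<'E'
import cv2,numpy as np
from bench import env, eyes
from scipy.optimize import minimize
from scipy.spatial.transform import Rotation as R
K={n:eyes.camera_info(n) for n in("scene","top")}
def proj(n,P):
    E=K[n]["extrinsics"];p=(np.asarray(P,float)-E[:3,3])@E[:3,:3]
    p=p*[1,-1,-1];q=p@K[n]["intrinsics"].T
    return q[:,:2]/q[:,2:]
S=8
def hullmask(n,parts,x0,y0,w,h):
    m=np.zeros((h*S,w*S),np.uint8)
    for P in parts:
        q=(proj(n,P)-[x0-.5,y0-.5])*S-.5
        hu=cv2.convexHull(np.round(q*16).astype(np.int32))
        cv2.fillConvexPoly(m,hu,255,shift=4)
    return cv2.resize(m,(w,h),interpolation=cv2.INTER_AREA)/255.
def bushpts(x,y,yaw):
    o=np.array([[12,17],[17,12],[17,-12],[12,-17],[-12,-17],[-17,-12],[-17,12],[-12,17]])/1e3
    P=np.array([[sx*.025,a,b+.017] for sx in(-1,1) for a,b in o])
    return P@R.from_euler('z',yaw).as_matrix().T+[x,y,0]
def box(a,b): return np.array([[x,y,z] for x in(a[0],b[0]) for y in(a[1],b[1]) for z in(a[2],b[2])])/1e3
def feelparts(x,y,yaw):
    M=R.from_euler('z',yaw).as_matrix().T
    return [p@M+[x,y,0] for p in (box((-70,-35,0),(20,35,12)),box((-12,-17,0),(0,17,76)))],[box((0,-4,61),(37,4,69))@M+[x,y,0]]
E
cat > loc.py <<'E'
from h import *
im={n:cv2.cvtColor(cv2.imread(f"pics/{n}0.png"),cv2.COLOR_BGR2HSV).astype(float) for n in("scene","top")}
rg={"b":{"top":(295,210,56,50),"scene":(215,132,48,48)},"f":{"top":(150,195,60,65),"scene":(282,185,64,48)}}
def soft(a,lo): return np.clip((a-lo)/30+.5,0,1)
tg={}
for k in "bf":
  for n in rg[k]:
    x,y,w,h=rg[k][n]; c=im[n][y:y+h,x:x+w]; H,Sa,V=c[...,0],c[...,1],c[...,2]
    tg[k,n]=((H<35)&(Sa>90)).astype(float) if k=="b" else ((H>55)&(H<92)&(Sa>70)).astype(float)
    print(k,n,tg[k,n].sum(), tg[k,n].shape)
def cost(v,k,ns=("top","scene")):
    t=0
    for n in ns:
        r=rg[k][n]
        if k=="b": m=hullmask(n,[bushpts(*v)],*r); t+=((m-tg[k,n])**2).sum()
        else:
            g,p=feelparts(*v); m=hullmask(n,g,*r); pm=hullmask(n,p,*r)
            t+=(((m-tg[k,n])**2)*(pm<.05)).sum()
    return t
for k,v0s in (("b",[(.37,-.165,a) for a in(-.3,-.1,.1)]),("f",[(.41,.17,a) for a in(-.3,0,.3)])):
  for ns in(("top","scene"),("top",),("scene",)):
    best=min((minimize(cost,v0,args=(k,ns),method="Nelder-Mead",options=dict(initial_simplex=np.array(v0)+np.array([[0,0,0],[.02,0,0],[0,.02,0],[0,0,.15]]),xatol=1e-5,fatol=1e-3)) for v0 in v0s),key=lambda r:r.fun)
    print(k,ns,best.x.round(4),best.fun)
    if k=="f": print(" tip",[proj(n,[[best.x[0]+.037*np.cos(best.x[2]),best.x[1]+.037*np.sin(best.x[2]),.065]]).round(1) for n in("top","scene")])
E
python3 loc.py
```

```text
b top 241.0 (50, 56)
b scene 139.0 (48, 48)
f top 754.0 (65, 60)
f scene 405.0 (48, 64)
b ('top', 'scene') [ 0.37  -0.145 -0.3  ] 380.0
b ('top',) [ 0.37  -0.165 -0.3  ] 241.0
b ('scene',) [ 0.37  -0.145 -0.3  ] 139.0
f ('top', 'scene') [0.3433 0.1833 0.2   ] 1159.0
 tip [array([[177.6, 294.2]]), array([[344.5, 170. ]])]
f ('top',) [ 0.41  0.17 -0.3 ] 754.0
 tip [array([[190.7, 267.5]]), array([[326.6, 175.8]])]
f ('scene',) [0.3433 0.1833 0.2   ] 405.0
 tip [array([[177.6, 294.2]]), array([[344.5, 170. ]])]
```

```bash
sed -i 's/(.37,-.165,a) for a in(-.3,-.1,.1)/(.53,-.19,a) for a in(-.3,-.1,.1)/; s/(.41,.17,a)/(.56,.20,a)/' loc.py; python3 loc.py
```

```text
b top 241.0 (50, 56)
b scene 139.0 (48, 48)
f top 754.0 (65, 60)
f scene 405.0 (48, 64)
b ('top', 'scene') [ 0.5305 -0.1795 -0.1169] 44.73013456362937
b ('top',) [ 0.5307 -0.1795 -0.1136] 28.789988465974623
b ('scene',) [ 0.527  -0.1792 -0.2425] 13.556032295271049
f ('top', 'scene') [ 0.5693  0.1957 -0.1464] 164.6495347943099
 tip [array([[180. , 204.9]]), array([[307.4, 206.7]])]
f ('top',) [ 0.5698  0.1956 -0.1857] 97.0226528258362
 tip [array([[180.6, 204.8]]), array([[306.9, 206.5]])]
f ('scene',) [ 0.5662  0.1959 -0.1209] 59.72916570549788
 tip [array([[179.5, 206.1]]), array([[308.2, 206.3]])]
```

```bash
cat > loc2.py <<'E'
from h import *
import sys
# peg only: grey, low saturation in the blue/green surroundings
im={n:cv2.cvtColor(cv2.imread(f"pics/{n}0.png"),cv2.COLOR_BGR2HSV).astype(float) for n in("scene","top")}
rg={"top":(168,196,26,24),"scene":(300,196,20,16)}
sat={n:np.clip((130-im[n][y:y+h,x:x+w,1])/80,0,1) for n,(x,y,w,h) in rg.items()}
def cost(v,ns):
    return sum(((hullmask(n,feelparts(*v)[1],*rg[n])-sat[n])**2).sum() for n in ns)
for ns in(("top","scene"),("top",),("scene",)):
    v0=np.array((.569,.196,-.15))
    r=minimize(cost,v0,args=(ns,),method="Nelder-Mead",options=dict(initial_simplex=v0+np.array([[0,0,0],[.006,0,0],[0,.006,0],[0,0,.1]]),xatol=1e-5,fatol=1e-3))
    print(ns,r.x.round(4),r.fun, [s.sum() for s in sat.values()])
vis=[]
for n,b,f in(("top",(298,215,48,36),(150,198,60,45)),("scene",(215,140,48,36),(284,184,60,45))):
    for k,(x,y,w,h) in(("b",b),("f",f)):
        c=cv2.resize(cv2.imread(f"pics/{n}0.png")[y:y+h,x:x+w],(396,297),interpolation=cv2.INTER_CUBIC)
        ps=[bushpts(.5305,-.1795,-.125)] if k=="b" else sum(feelparts(.5693,.1957,-.15),[])
        for p in ps:
            q=(proj(n,p)-[x-.5,y-.5])*396/w-.5
            cv2.polylines(c,[cv2.convexHull(np.round(q).astype(np.int32))],True,(0,0,255),1)
        vis.append(c)
cv2.imwrite("pics/fit0.png",np.vstack([np.hstack(vis[:2]),np.hstack(vis[2:])]))
E
python3 loc2.py
```

```text
('top', 'scene') [ 0.5691  0.1975 -0.2267] 51.12748155757401 [np.float64(185.7125), np.float64(79.85)]
('top',) [ 0.5699  0.1961 -0.1722] 34.83892619425221 [np.float64(185.7125), np.float64(79.85)]
('scene',) [ 0.5674  0.1983 -0.2534] 14.229503075740102 [np.float64(185.7125), np.float64(79.85)]
```

View pics/fit0.png

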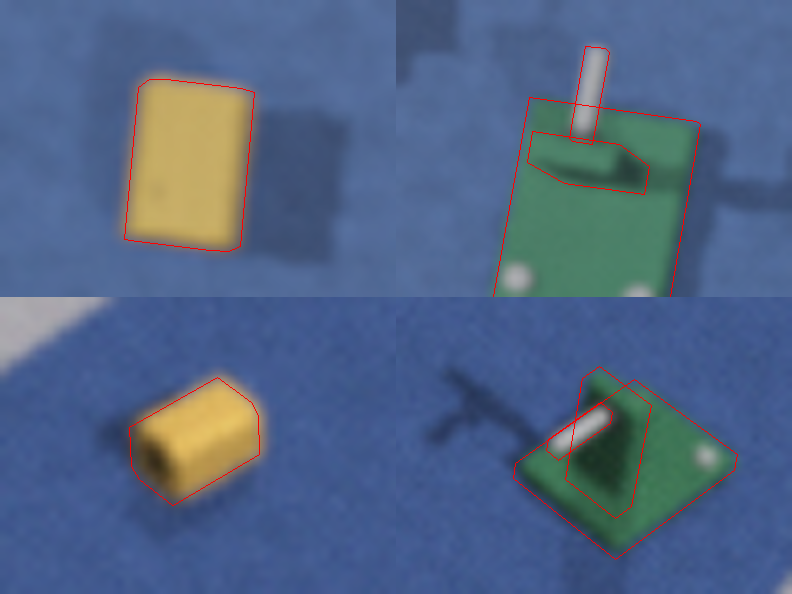

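The overlay fits well in the top view; the scene view shows only a bias of about 1 px. The bush centre is at about (0.530, -0.180), yaw -0.12. The dark hole shows on its +x end in the scene view, at crop pixel (155,465). The peg foot is at (0.569, 0.196), yaw -0.15. The moves can't tilt the tool. So I'll grip near the plain end, test the hole on the peg, then swing the bush upright in the pads over the stand's upright plate.

```bash
python3 -m pendant '[[1,0,0,0,-0.12],[1,0,0,0,-0.12],[1,0,0,0,-0.1],[1,-44,20,0,0],[1,-44,20,0,0],[1,-44,20,0,0],[1,-44,20,0,0],[1,-44,20,0,0],[1,-44,20,0,0],[1,-44,20,0,0]]' 40
python3 -m pendant '[[1,-44,20,0,0],[1,-44,20,0,0],[1,-44,20,0,0],[1,-44,20,0,0],[1,-44,20,0,0],[1,-44,20,0,0],[1,-44,20,0,0],[1,-44,20,0,0],[1,-44,20,0,0],[1,0,0,0,0]]'
```

```text
t: 1.1
position: [0.3794, 0.2357, 0.2309]
orientation: [0.0, 0.748, 0.664, -0.0]
force: [1.0, 1.0, -0.1]
width: 0.0853
t: 2.1
position: [0.5112, -0.1817, 0.2303]
orientation: [-0.0, 0.75, 0.661, -0.001]
force: [0.6, 0.4, 0.7]
width: 0.086
```

```bash
cat >> h.py <<'E'
def tool():
    s=env.observe();q=s["orientation"];Rm=R.from_quat([q[1],q[2],q[3],q[0]]).as_matrix()
    return s,np.array(s["position"]),Rm
def go(xyz,yawx):
    "shift (tool mm) and spin needed; yawx = wanted yaw of tool x"
    s,p,Rm=tool(); y=np.arctan2(Rm[1,0],Rm[0,0])
    print("t",s["t"],"p",p.round(4),"yaw",round(y,4),"zaxis",Rm[:,2].round(4),"F",np.round(s["force"],1),"w",round(s["width"],4),"j6",round(s["joints"][5],2))
    print("shift now-axes mm",((np.array(xyz)-p)@Rm*1000).round(1),"spin",round((y-yawx+np.pi)%(2*np.pi)-np.pi,3))
E
python3 -c "
from h import *
go((.5176,-.178,.001),1.451)"
```

```text
t 2.1 p [ 0.5112 -0.1817  0.2303] yaw 1.4454 zaxis [-1.3e-03 -8.0e-04 -1.0e+00] F [0.6 0.4 0.7] w 0.086 j6 -1.92
shift now-axes mm [  4.7   6.2 229.3] spin -0.006
```

```bash
python3 -m pendant '[[1,4.7,6.2,40,-0.006],[1,0,0,45,0],[1,0,0,45,0],[1,0,0,40,0],[1,0,0,20,0],[1,0,0,0,0]]'
python3 - <<'E'
from h import *
go((.5176,-.178,.001),1.451)
for n,(x,y) in(("top",(320,225)),("scene",(239,150))):
    c=eyes.snapshot(n)[y-30:y+30,x-40:x+40,::-1]; cv2.imwrite(f"pics/pre_{n}.png",cv2.resize(c,(480,360),interpolation=cv2.INTER_CUBIC))
a=cv2.hconcat([cv2.imread(f"pics/pre_{n}.png") for n in("top","scene")]);cv2.imwrite("pics/pre.png",cv2.resize(a,(800,300)))
E
```

```text
t: 2.7
position: [0.5141, -0.171, 0.0367]
orientation: [-0.004, 0.746, 0.666, -0.002]
force: [-0.6, -0.2, -0.5]
width: 0.0853
t 2.7 p [ 0.5141 -0.171   0.0367] yaw 1.4574 zaxis [-0.0083  0.0043 -1.    ] F [-0.6 -0.2 -0.5] w 0.0853 j6 -1.92
shift now-axes mm [-6.7  4.6 35.7] spin 0.006
```

View pics/pre.png

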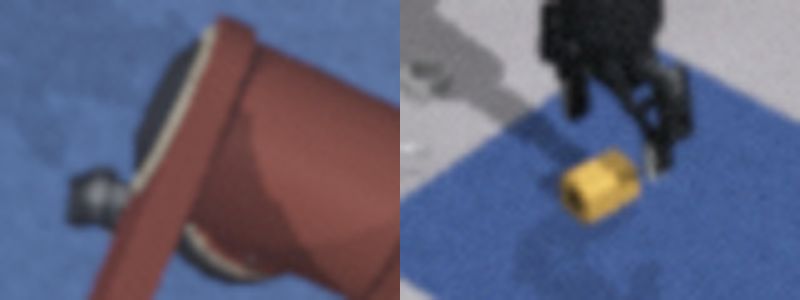

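The scene view shows the fingers straddling the bush, at about (600,190) in the crop. The arm hides the top view. I'll let it settle, then correct.

```bash
python3 -m pendant '[[1,0,0,0,0],[1,0,0,0,0]]'
python3 -c "
from h import *
go((.5176,-.178,.001),1.451)"
```

```text
t: 3.0
position: [0.5191, -0.1738, 0.0436]
orientation: [0.002, 0.746, 0.666, 0.001]
force: [0.0, 0.1, -0.6]
width: 0.0854
t 3.0 p [ 0.5191 -0.1738  0.0436] yaw 1.4571 zaxis [ 0.0035 -0.0017 -1.    ] F [ 0.   0.1 -0.6] w 0.0854 j6 -1.92
shift now-axes mm [-4.3 -1.2 42.6] spin 0.006
```

```bash
python3 -m pendant '[[1,-4,-1,15,0.006],[1,0,0,15,0],[1,0,0,5,0],[1,0,0,0,0],[1,0,0,0,0],[1,0,0,0,0]]'
python3 -c "
from h import *
go((.5176,-.178,.001),1.451)"
```

```text
t: 3.6
position: [0.5166, -0.1772, 0.0067]
orientation: [0.0, 0.748, 0.664, 0.0]
force: [-0.2, 0.4, 0.7]
width: 0.0855
t 3.6 p [ 0.5166 -0.1772  0.0067] yaw 1.451 zaxis [ 6.e-04 -3.e-04 -1.e+00] F [-0.2  0.4  0.7] w 0.0855 j6 -1.92
shift now-axes mm [-0.7  1.1  5.7] spin 0.0
```

```bash
python3 -m pendant '[[1,-0.5,1,5.5,0],[1,0,0,0,0],[0.2,0,0,0,0],[-0.4,0,0,0,0],[-0.6,0,0,0,0],[-0.6,0,0,0,0],[-0.6,0,0,0,0],[-0.6,0,0,0,0],[-0.6,0,0,0,0]]' 50
python3 -c "
from h import *
go((.5176,-.178,.001),1.451)"
```

```text
t: 4.5
position: [0.5174, -0.1777, 0.0011]
orientation: [0.0, 0.748, 0.664, 0.0]
force: [0.2, -0.1, 1.8]
width: 0.0336
t 4.5 p [ 0.5174 -0.1777  0.0011] yaw 1.451 zaxis [ 5.e-04 -2.e-04 -1.e+00] F [ 0.2 -0.1  1.8] w 0.0336 j6 -1.92
shift now-axes mm [-0.2  0.3  0.1] spin 0.0
```

Gripped at 33.6 mm. Next I'll lift and spin 180° so the hole faces the stand.

```bash
python3 -m pendant '[[-0.6,0,0,-20,0],[-0.6,0,0,-30,0.1],[-0.6,0,0,-40,0.144],[-0.6,0,0,-40,0.144],[-0.6,0,0,-20,0.144],[-0.6,0,0,0,0.144],[-0.6,0,0,0,0.144],[-0.6,0,0,0,0.144],[-0.6,0,0,0,0.144],[-0.6,0,0,0,0.144]]'
python3 -m pendant '[[-0.6,0,0,0,0.144],[-0.6,0,0,0,0.144],[-0.6,0,0,0,0.144],[-0.6,0,0,0,0.144],[-0.6,0,0,0,0.144],[-0.6,0,0,0,0.144],[-0.6,0,0,0,0.144],[-0.6,0,0,0,0.144],[-0.6,0,0,0,0.144],[-0.6,0,0,0,0.144]]'
python3 -m pendant '[[-0.6,0,0,0,0.144],[-0.6,0,0,0,0.144],[-0.6,0,0,0,0.144],[-0.6,0,0,0,0.05],[-0.6,0,0,0,0],[-0.6,0,0,0,0]]'
python3 -c "
from h import *
go((.6682,.1808,.14),-1.721)"
```

```text
t: 5.5
position: [0.5163, -0.1773, 0.1494]
orientation: [-0.001, 0.995, 0.096, -0.001]
force: [-0.5, 0.2, -2.0]
width: 0.0331
t: 6.5
position: [0.5163, -0.1773, 0.1494]
orientation: [0.0, 0.812, -0.584, -0.001]
force: [-0.0, -0.0, -2.8]
width: 0.0331
t: 7.1
position: [0.5166, -0.1774, 0.1499]
orientation: [-0.0, -0.652, 0.758, 0.001]
force: [-0.6, -0.6, -1.9]
width: 0.0335
t 7.1 p [ 0.5166 -0.1774  0.1499] yaw -1.7219 zaxis [-1.3e-03  6.0e-04 -1.0e+00] F [-0.6 -0.6 -1.9] w 0.0335 j6 1.25
shift now-axes mm [-377.  -96.   10.] spin -0.001
```

```bash
python3 -m pendant '[[-0.6,-42,-11,0,0],[-0.6,-42,-11,0,0],[-0.6,-42,-11,0,0],[-0.6,-42,-11,0,0],[-0.6,-42,-11,0,0],[-0.6,-42,-11,0,0],[-0.6,-42,-10,0,0],[-0.6,-42,-10,0,0],[-0.6,-41,-10,10,0],[-0.6,0,0,0,0]]'
python3 -m pendant '[[-0.6,0,0,0,0],[-0.6,0,0,0,0],[-0.6,0,0,0,0]]'
python3 - <<'E'
from h import *
go((.6682,.1808,.0491),-1.721)
for n in("top","scene"): cv2.imwrite(f"pics/{n}1.png",eyes.snapshot(n)[:,:,::-1])
def c(n,x,y,w=80,h=60): return cv2.resize(cv2.imread(f"pics/{n}1.png")[y-h//2:y+h//2,x-w//2:x+w//2],(400,300),interpolation=cv2.INTER_CUBIC)
cv2.imwrite("pics/v1.png",np.hstack([c("top",180,205),c("scene",300,200)]))
E
```

```text
t: 8.1
position: [0.669, 0.185, 0.1384]
orientation: [-0.0, -0.653, 0.757, 0.001]
force: [-0.7, -0.7, -2.3]
width: 0.0329
t: 8.4
position: [0.6691, 0.1792, 0.1411]
orientation: [0.0, -0.651, 0.759, -0.0]
force: [1.2, 0.5, -2.1]
width: 0.0333
t 8.4 p [0.6691 0.1792 0.1411] yaw -1.7242 zaxis [ 3.e-04 -2.e-04 -1.e+00] F [ 1.2  0.5 -2.1] w 0.0333 j6 1.88
shift now-axes mm [-1.4  1.2 92. ] spin -0.003
```

View pics/v1.png

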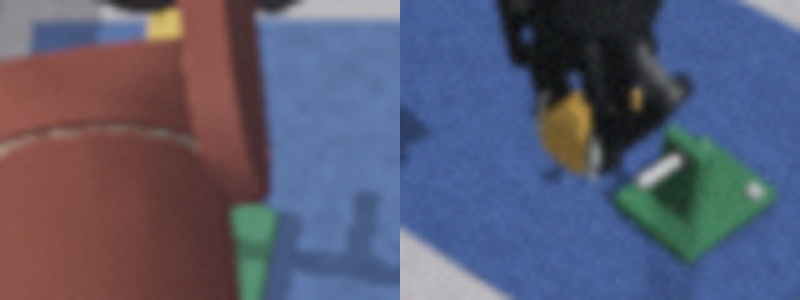

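The scene view shows the plain end facing outward at about (565,140) in the crop, so the hole faces the peg. I'll lower to peg height.

```bash
python3 -m pendant '[[-0.6,-1.4,1,30,-0.003],[-0.6,0,0,30,0],[-0.6,0,0,22,0],[-0.6,0,0,10,0],[-0.6,0,0,0,0],[-0.6,0,0,0,0],[-0.6,0,0,0,0]]'
python3 - <<'E'
from h import *
go((.6682,.1808,.0491),-1.721)
for n in("top","scene"): cv2.imwrite(f"pics/{n}2.png",eyes.snapshot(n)[:,:,::-1])
def c(n,x,y,w=60,h=45): return cv2.resize(cv2.imread(f"pics/{n}2.png")[y-h//2:y-h//2+h,x-w//2:x+w//2],(400,300),interpolation=cv2.INTER_CUBIC)
cv2.imwrite("pics/v2.png",np.hstack([c("top",180,205),c("scene",300,205)]))
E
```

```text
t: 9.2
position: [0.6699, 0.1821, 0.0512]
orientation: [0.002, -0.652, 0.758, -0.001]
force: [0.6, -0.0, -3.8]
width: 0.0335
t 9.2 p [0.6699 0.1821 0.0512] yaw -1.7202 zaxis [ 3.7e-03  6.0e-04 -1.0e+00] F [ 0.6 -0.  -3.8] w 0.0335 j6 1.88
shift now-axes mm [1.5 1.5 2.1] spin 0.001
```

View pics/v2.png

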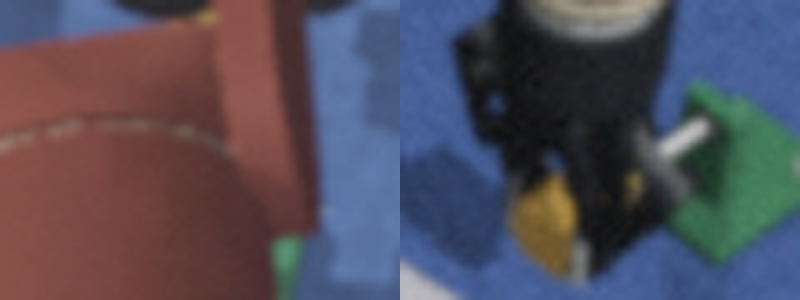

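Run:
```python
from h import *
s,p,Rm=tool()
o=np.array([[12,17],[17,12],[17,-12],[12,-17],[-12,-17],[-17,-12],[-17,12],[-12,17]])/1e3
c=p+Rm@[0,.013,-.0159]; print(c)
def end(sx): return c+np.array([Rm@[a,sx*.025,b] for a,b in o])
x,y,w,h=270,180,60,45
im=cv2.resize(cv2.imread("pics/scene2.png")[y:y+h,x:x+w],(780,585),interpolation=cv2.INTER_CUBIC)
for P,col in((end(-1),(0,0,255)),(end(1),(0,255,255)),(feelparts(.5693,.1957,-.15)[1][0],(255,0,255))):
    q=(proj("scene",P)-[x-.5,y-.5])*13-.5
    cv2.polylines(im,[cv2.convexHull(np.round(q).astype(np.int32))],True,col,1)
cv2.imwrite("pics/v2o.png",im)
```

```text
[0.65674834 0.18405905 0.06671271]
```

View pics/v2o.png

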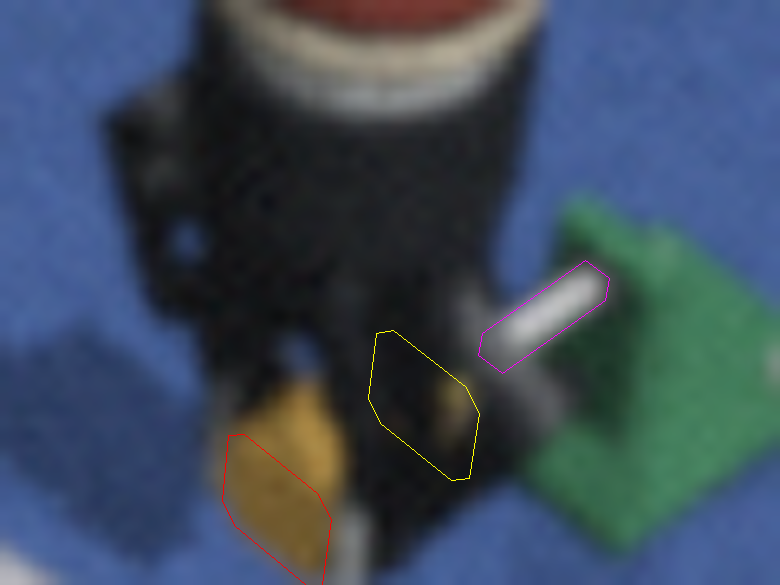

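The end face at (275,505) and the peg at (550,310) both sit within about 1 px of their predictions, with the same offset. I'll advance gently while watching force.

```bash
python3 -m pendant '[[-0.6,0.5,2,2,0],[-0.6,0,5,0,0],[-0.6,0,5,0,0],[-0.6,0,5,0,0],[-0.6,0,3,0,0],[-0.6,0,0,0,0],[-0.6,0,0,0,0]]'
python3 -c "
from h import *
go((.6237,.1875,.0491),-1.721)"
```

```text
t: 10.0
position: [0.6485, 0.1845, 0.0469]
orientation: [0.0, -0.652, 0.758, -0.0]
force: [-0.7, -1.2, -1.4]
width: 0.0331
t 10.0 p [0.6485 0.1845 0.0469] yaw -1.7199 zaxis [ 3.e-04 -0.e+00 -1.e+00] F [-0.7 -1.2 -1.4] w 0.0331 j6 1.89
shift now-axes mm [ 0.7 25.  -2.2] spin 0.001
```

```bash
python3 -m pendant '[[-0.6,0.5,0,-2,0],[-0.6,0,2,0,0],[-0.6,0,2,0,0],[-0.6,0,2,0,0],[-0.6,0,2,0,0],[-0.6,0,0,0,0]]'
python3 -c "
from h import *
go((.6237,.1875,.0491),-1.721)"
```

```text
t: 10.6
position: [0.6402, 0.1852, 0.0487]
orientation: [-0.0, -0.653, 0.758, 0.0]
force: [-0.7, 0.2, -1.8]
width: 0.0331
t 10.6 p [0.6402 0.1852 0.0487] yaw -1.7198 zaxis [-4.e-04 -1.e-04 -1.e+00] F [-0.7  0.2 -1.8] w 0.0331 j6 1.89
shift now-axes mm [ 0.2 16.6 -0.4] spin 0.001
```

```bash
python3 -m pendant '[[-0.6,0,2,0,0],[-0.6,0,2,0,0],[-0.6,0,2,0,0],[-0.6,0,2,0,0],[-0.6,0,0,0,0]]'
python3 -m pendant '[[-0.6,0,2,0,0],[-0.6,0,2,0,0],[-0.6,0,2,0,0],[-0.6,0,0,0,0]]'
python3 -c "
from h import *
go((.6237,.1875,.0491),-1.721)
cv2.imwrite('pics/scene3.png',eyes.snapshot('scene')[:,:,::-1])
x,y,w,h=270,180,60,45
cv2.imwrite('pics/v3.png',cv2.resize(cv2.imread('pics/scene3.png')[y:y+h,x:x+w],(640,480),interpolation=cv2.INTER_CUBIC))"
```

```text
t: 11.1
position: [0.6323, 0.1864, 0.0487]
orientation: [-0.0, -0.652, 0.758, 0.0]
force: [-0.9, -0.2, -2.5]
width: 0.0333
t: 11.5
position: [0.6264, 0.1873, 0.0487]
orientation: [-0.0, -0.652, 0.758, 0.0]
force: [0.2, -0.5, -3.0]
width: 0.0331
t 11.5 p [0.6264 0.1873 0.0487] yaw -1.7199 zaxis [-4.e-04 -0.e+00 -1.e+00] F [ 0.2 -0.5 -3. ] w 0.0331 j6 1.9
shift now-axes mm [ 0.2  2.7 -0.4] spin 0.001
```

View pics/v3.png

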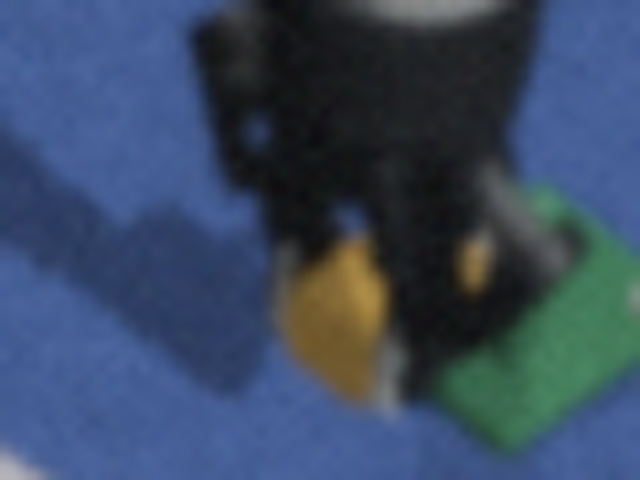

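No contact so far, at about 17 mm depth by estimate. I'll go 5 mm more for margin, hold, then draw off.

```bash
python3 -m pendant '[[-0.6,0,2,0,0],[-0.6,0,2,0,0],[-0.6,0,1,0,0],[-0.6,0,0,0,0],[-0.6,0,0,0,0],[-0.6,0,0,0,0]]'
python3 -c "
from h import *
go((.6237,.1875,.0491),-1.721)"
```

```text
t: 12.15
position: [0.6218, 0.188, 0.0489]
orientation: [0.0, -0.652, 0.758, -0.0]
force: [-0.0, -0.3, -2.2]
width: 0.033
t 12.15 p [0.6218 0.188  0.0489] yaw -1.72 zaxis [ 1.e-04  0.e+00 -1.e+00] F [-0.  -0.3 -2.2] w 0.033 j6 1.9
shift now-axes mm [ 0.2 -1.9 -0.2] spin 0.001
```

A gentle feel test: inside the hole, a small lift should meet the peg at about 4 mm.

```bash
for i in 1; do python3 -m pendant '[[-0.6,0,0,-1,0],[-0.6,0,0,-1,0],[-0.6,0,0,-1,0],[-0.6,0,0,0,0],[-0.6,0,0,0,0]]'; done; python3 -m pendant '[[-0.6,0,0,-1,0],[-0.6,0,0,0,0]]'; python3 -m pendant '[[-0.6,0,0,-0.5,0],[-0.6,0,0,0,0]]'
```

```text
t: 12.65
position: [0.6218, 0.1879, 0.0519]
orientation: [0.0, -0.652, 0.758, -0.0]
force: [0.5, 0.9, -2.6]
width: 0.0333
t: 12.85
position: [0.6218, 0.188, 0.0529]
orientation: [0.0, -0.652, 0.758, -0.0]
force: [-0.0, 0.1, -2.3]
width: 0.0332
t: 13.05
position: [0.6217, 0.1879, 0.0532]
orientation: [-0.0, -0.652, 0.758, 0.0]
force: [0.1, 0.7, -3.4]
width: 0.0333
```

```bash
python3 -m pendant '[[-0.6,0,0,-0.5,0],[-0.6,0,0,0,0]]'; python3 -m pendant '[[-0.6,0,0,-0.5,0],[-0.6,0,0,0,0]]'
```

```text
t: 13.25
position: [0.6216, 0.1879, 0.0533]
orientation: [-0.0, -0.652, 0.758, 0.0]
force: [1.8, -0.2, -6.3]
width: 0.0328
t: 13.45
position: [0.6216, 0.1879, 0.0535]
orientation: [0.0, -0.652, 0.758, 0.0]
force: [3.4, 1.0, -9.8]
width: 0.0333
```

Contact came at exactly 4 mm, with force building to about 7 N, so the peg is in the hole and the height is centred. Now I'll recentre, hold, and draw off.

```bash
python3 -m pendant '[[-0.6,0,0,2,0],[-0.6,0,0,2.5,0],[-0.6,0,0,0,0],[-0.6,0,0,0,0],[-0.6,0,0,0,0],[-0.6,0,0,0,0]]'; python3 -m pendant '[[-0.6,0,-4,0,0],[-0.6,0,-5,0,0],[-0.6,0,-5,0,0],[-0.6,0,-5,0,0],[-0.6,0,-6,0,0],[-0.6,0,-10,0,0],[-0.6,0,-15,0,0],[-0.6,0,0,0,0],[-0.6,0,0,0,0]]'
```

```text
t: 14.05
position: [0.6219, 0.188, 0.0501]
orientation: [0.0, -0.652, 0.758, -0.0]
force: [-0.0, -0.6, -1.4]
width: 0.0331
t: 14.95
position: [0.6714, 0.1804, 0.0497]
orientation: [-0.0, -0.652, 0.758, 0.0]
force: [-0.9, -0.3, -2.9]
width: 0.033
```

Drawn off. Next I'll rise, spin back so the hole faces away from the robot, and go behind the upright plate.

```bash
python3 -m pendant '[[-0.6,0,0,-25,0],[-0.6,0,0,-40,0],[-0.6,0,0,-35,-0.149],[-0.6,0,0,-10,-0.149],[-0.6,0,0,0,-0.149],[-0.6,0,0,0,-0.149],[-0.6,0,0,0,-0.149],[-0.6,0,0,0,-0.149],[-0.6,0,0,0,-0.149],[-0.6,0,0,0,-0.149]]'
python3 -m pendant '[[-0.6,0,0,0,-0.149],[-0.6,0,0,0,-0.149],[-0.6,0,0,0,-0.149],[-0.6,0,0,0,-0.149],[-0.6,0,0,0,-0.149],[-0.6,0,0,0,-0.149],[-0.6,0,0,0,-0.149],[-0.6,0,0,0,-0.149],[-0.6,0,0,0,-0.149],[-0.6,0,0,0,-0.149]]'
python3 -m pendant '[[-0.6,0,0,0,-0.149],[-0.6,0,0,0,-0.149],[-0.6,0,0,0,-0.149],[-0.6,0,0,0,0],[-0.6,0,0,0,0]]'
python3 -c "
from h import *
go((.5297,.2017,.16),1.421)"
```

```text
t: 15.95
position: [0.6704, 0.1807, 0.1595]
orientation: [0.0, 0.966, -0.258, -0.001]
force: [-0.4, 1.0, -2.8]
width: 0.0333
t: 16.95
position: [0.6704, 0.1807, 0.1594]
orientation: [-0.0, 0.885, 0.466, -0.001]
force: [0.3, -0.2, -1.7]
width: 0.0335
t: 17.45
position: [0.6707, 0.1806, 0.1596]
orientation: [-0.0, 0.763, 0.647, -0.0]
force: [0.0, -0.4, -2.0]
width: 0.0334
t 17.45 p [0.6707 0.1806 0.1596] yaw 1.4061 zaxis [-7.e-04 -1.e-04 -1.e+00] F [ 0.  -0.4 -2. ] w 0.0334 j6 -1.25
shift now-axes mm [  -2.3 -142.6   -0.3] spin -0.015
```

```bash
python3 -m pendant '[[-0.6,0,-20,0,-0.015],[-0.6,0,-35,0,0],[-0.6,0,-35,0,0],[-0.6,0,-35,0,0],[-0.6,0,-17,10,0],[-0.6,0,0,25,0],[-0.6,0,0,20,0],[-0.6,0,0,0,0],[-0.6,0,0,0,0],[-0.6,0,0,0,0]]'
python3 - <<'E'
from h import *
go((.5297,.2017,.082),1.421)
for n in("top","scene"): cv2.imwrite(f"pics/{n}4.png",eyes.snapshot(n)[:,:,::-1])
def c(n,x,y,w=60,h=45): return cv2.resize(cv2.imread(f"pics/{n}4.png")[y-h//2:y-h//2+h,x-w//2:x+w//2],(400,300),interpolation=cv2.INTER_CUBIC)
cv2.imwrite("pics/v4.png",np.hstack([c("top",180,215),c("scene",318,200)]))
E
```

```text
t: 18.45
position: [0.5319, 0.2018, 0.1065]
orientation: [0.001, 0.757, 0.653, 0.001]
force: [-0.2, -0.0, -3.0]
width: 0.0328
t 18.45 p [0.5319 0.2018 0.1065] yaw 1.4231 zaxis [ 2.5e-03  6.0e-04 -1.0e+00] F [-0.2 -0.  -3. ] w 0.0328 j6 -1.19
shift now-axes mm [-0.5 -2.2 24.5] spin 0.002
```

View pics/v4.png

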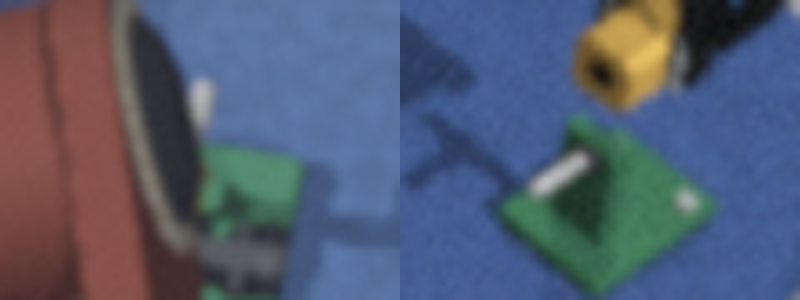

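The scene view shows the hole mouth at crop (600,72), facing out just above the plate top at (580,120). I'll lower until it touches the plate.

```bash
python3 -m pendant '[[-0.6,-0.5,-2,10,0.002],[-0.6,0,0,10,0],[-0.6,0,0,4,0],[-0.6,0,0,0,0],[-0.6,0,0,0,0]]'
python3 -m pendant '[[-0.6,0,0,2,0],[-0.6,0,0,1,0],[-0.6,0,0,0,0],[-0.6,0,0,0,0]]'
python3 -c "
from h import *
go((.5297,.2017,.077),1.421)"
```

```text
t: 19.05
position: [0.5286, 0.2013, 0.0804]
orientation: [-0.0, 0.758, 0.653, -0.0]
force: [0.1, 0.8, -1.9]
width: 0.0334
t: 19.45
position: [0.5288, 0.2014, 0.0779]
orientation: [0.0, 0.758, 0.653, 0.0]
force: [0.4, 0.5, -2.2]
width: 0.0329
t 19.45 p [0.5288 0.2014 0.0779] yaw 1.422 zaxis [ 2.e-04  0.e+00 -1.e+00] F [ 0.4  0.5 -2.2] w 0.0329 j6 -1.19
shift now-axes mm [0.4 0.8 0.9] spin 0.001
```

```bash
python3 -m pendant '[[-0.6,0,0,0.5,0],[-0.6,0,0,0.5,0],[-0.6,0,0,0,0],[-0.6,0,0,0,0]]' 20
python3 -m pendant '[[-0.6,0,0,0.5,0],[-0.6,0,0,0,0]]'
python3 -m pendant '[[-0.6,0,0,0.5,0],[-0.6,0,0,0,0]]'
```

```text
t: 19.85
position: [0.5289, 0.2014, 0.0771]
orientation: [0.0, 0.758, 0.653, 0.0]
force: [-1.0, -0.4, -0.0]
width: 0.0329
t: 20.05
position: [0.5289, 0.2015, 0.077]
orientation: [0.0, 0.758, 0.653, 0.0]
force: [-3.8, -0.2, 4.7]
width: 0.0336
t: 20.25
position: [0.5289, 0.2015, 0.077]
orientation: [0.0, 0.758, 0.653, -0.0]
force: [-6.2, -2.2, 6.9]
width: 0.0332
```

```bash
python3 -m pendant '[[-0.6,0,-0.5,0.5,0],[-0.6,0,0,0,0]]'
python3 -m pendant '[[-0.6,0,-0.5,0.5,0],[-0.6,0,0,0,0]]'; python3 -c "
from h import *
s=env.observe();print(s['force'],s['wrist_torque'],s['position'])"
```

```text
t: 20.45
position: [0.5289, 0.2015, 0.0769]
orientation: [0.0, 0.758, 0.653, 0.0]
force: [-5.5, -1.3, 8.7]
width: 0.0334
t: 20.65
position: [0.5288, 0.2015, 0.0769]
orientation: [0.001, 0.758, 0.653, 0.001]
force: [-4.2, -2.6, 8.9]
width: 0.0329
[-4.24951119 -2.59885407  8.94551538] [-0.3719112   0.44399709 -0.10105252] [0.52884571 0.20148022 0.07686809]
```

```bash
python3 -m pendant '[[-0.6,0,-0.3,0.5,0],[-0.6,0,0,0,0]]'
python3 -m pendant '[[-0.6,0,-0.3,0.5,0],[-0.6,0,0,0,0]]'; python3 -c "
from h import *
s=env.observe();print(s['force'],s['wrist_torque'],s['position'])"
```

```text
t: 20.85
position: [0.5288, 0.2015, 0.0768]
orientation: [0.001, 0.758, 0.653, 0.001]
force: [-4.5, -2.7, 10.1]
width: 0.0331
t: 21.05
position: [0.5288, 0.2015, 0.0768]
orientation: [0.001, 0.758, 0.653, 0.001]
force: [-6.0, -3.0, 12.1]
width: 0.033
[-6.02379477 -2.95047538 12.09941089] [-0.60660177  0.55531042 -0.07946728] [0.52882643 0.20148802 0.07677002]
```

```bash
python3 -m pendant '[[-0.6,0,-0.3,0.5,0],[-0.6,0,0,0,0]]'
python3 -m pendant '[[-0.6,0,-0.3,0.5,0],[-0.6,0,0,0,0]]'
python3 - <<'E'
from h import *
s=env.observe();print(s['force'],s['wrist_torque'],s['position'])
cv2.imwrite('pics/scene5.png',eyes.snapshot('scene')[:,:,::-1])
x,y,w,h=288,175,60,45
cv2.imwrite('pics/v5.png',cv2.resize(cv2.imread('pics/scene5.png')[y:y+h,x:x+w],(640,480),interpolation=cv2.INTER_CUBIC))
E
```

```text
t: 21.25
position: [0.5288, 0.2015, 0.0767]
orientation: [0.002, 0.758, 0.653, 0.001]
force: [-6.0, -4.3, 14.7]
width: 0.0331
t: 21.45
position: [0.5288, 0.2015, 0.0767]
orientation: [0.002, 0.758, 0.653, 0.002]
force: [-6.2, -3.3, 15.8]
width: 0.0332
[-6.15725633 -3.3009807  15.75937384] [-0.77485491  0.6094681  -0.15961272] [0.52882696 0.20150436 0.07669575]
```

View pics/v5.png

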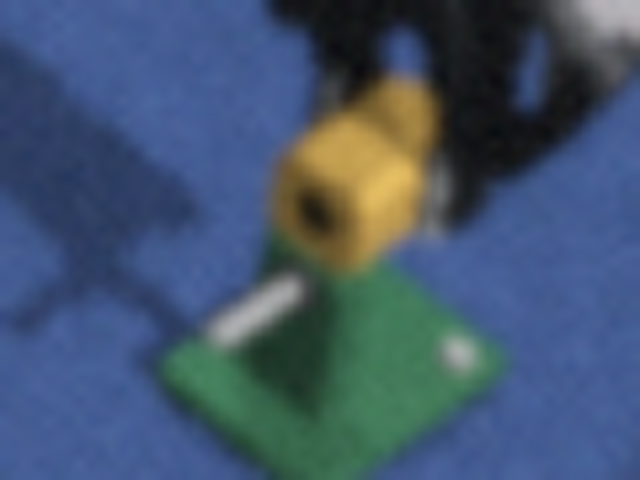

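The scene view shows the hole end resting on the plate top, with the mouth at (318,208). At 18 N and a 20 N grip it does not yet pivot. I'll ease the fingers gradually instead of pressing harder.

```bash
python3 -m pendant '[[-0.4,0,0,0,0],[-0.35,0,0,0,0]]' 20;python3 -m pendant '[[-0.3,0,0,0,0],[-0.3,0,0,0,0]]'; python3 -m pendant '[[-0.27,0,0,0,0],[-0.27,0,0,0,0]]'
```

```text
t: 21.7
position: [0.5288, 0.2015, 0.0767]
orientation: [0.002, 0.758, 0.653, 0.002]
force: [-6.4, -4.2, 16.0]
width: 0.0332
t: 21.9
position: [0.5288, 0.2015, 0.0767]
orientation: [0.002, 0.758, 0.653, 0.002]
force: [-7.5, -2.9, 15.3]
width: 0.0334
t: 22.1
position: [0.5288, 0.2015, 0.0767]
orientation: [0.002, 0.758, 0.653, 0.002]
force: [-7.3, -4.1, 16.3]
width: 0.0331
```

```bash
python3 -m pendant '[[-0.25,0,0,0,0],[-0.25,0,0,0,0]]';python3 -m pendant '[[-0.24,0,0,0,0],[-0.24,0,0,0,0]]'; python3 -m pendant '[[-0.23,0,0,0,0],[-0.23,0,0,0,0]]'
```

```text
t: 22.3
position: [0.5288, 0.2015, 0.0767]
orientation: [0.002, 0.758, 0.653, 0.002]
force: [-5.5, -3.8, 15.9]
width: 0.0334
t: 22.5
position: [0.5288, 0.2015, 0.0767]
orientation: [0.002, 0.758, 0.653, 0.002]
force: [-6.5, -2.4, 16.1]
width: 0.033
t: 22.7
position: [0.5288, 0.2015, 0.0767]
orientation: [0.002, 0.758, 0.653, 0.002]
force: [-7.0, -3.9, 16.4]
width: 0.0335
```

```bash
python3 -m pendant '[[-0.22,0,0,0,0],[-0.22,0,0,0,0]]';python3 -m pendant '[[-0.21,0,0,0,0]]'; python3 -m pendant '[[-0.2,0,0,0,0]]'
```

```text
t: 22.9
position: [0.5288, 0.2015, 0.0766]
orientation: [0.002, 0.758, 0.653, 0.002]
force: [-6.5, -3.2, 14.9]
width: 0.0329
t: 23.0
position: [0.5283, 0.2016, 0.0754]
orientation: [0.001, 0.758, 0.653, 0.001]
force: [-1.5, -1.7, 4.7]
width: 0.0338
t: 23.1
position: [0.5276, 0.2018, 0.0737]
orientation: [0.001, 0.758, 0.653, 0.001]
force: [0.5, -0.2, 0.5]
width: 0.0344
```

It has started to slip, so I'll tighten lightly and look.

```bash
python3 -m pendant '[[-0.23,0,0,0,0],[-0.24,0,0,0,0]]'
cat > look.py <<'E'
from h import *
import sys
k=sys.argv[1]; x,y,w,h=288,170,60,45
s=env.observe();print(np.round(s['force'],1),s['position'].round(4),s['width'])
im=eyes.snapshot('scene')[:,:,::-1]; cv2.imwrite(f'pics/scene{k}.png',im)
cv2.imwrite(f'pics/v{k}.png',cv2.resize(im[y:y+h,x:x+w],(640,480),interpolation=cv2.INTER_CUBIC))
E
python3 look.py 6
```

```text
t: 23.3
position: [0.5258, 0.2016, 0.0716]
orientation: [-0.0, 0.758, 0.653, -0.001]
force: [-0.3, 0.1, -1.9]
width: 0.0336
[-0.3  0.1 -1.9] [0.5258 0.2016 0.0716] 0.03364056371090731
```

View pics/v6.png

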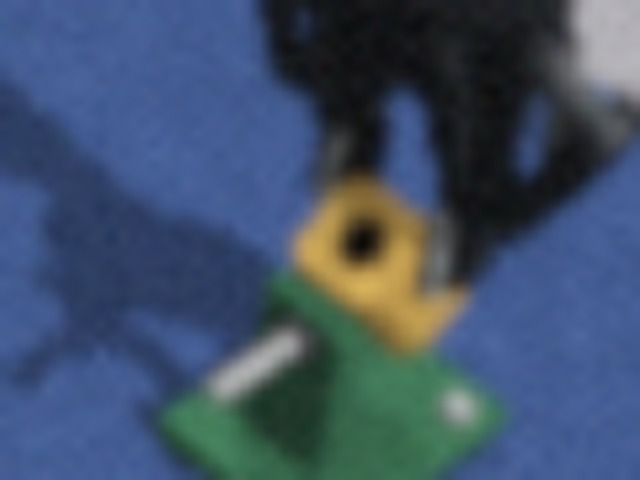

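The bush has swung hole-up partway: mouth at (362,237), plain end hanging at about (430,320). It is still held. I'll firm the grip and estimate its pitch.

```bash
python3 -m pendant '[[-0.3,0,0,0,0],[-0.6,0,0,0,0],[-0.6,0,0,0,0]]' 20
cat > fitp.py <<'E'
from h import *
import sys
k=sys.argv[1]
s,p,Rm=tool()
im=eyes.snapshot('scene')[:,:,::-1].copy(); cv2.imwrite(f'pics/scene{k}.png',im)
hsv=cv2.cvtColor(im,cv2.COLOR_BGR2HSV)
uv=proj('scene',[p+Rm@[0,0,-.015]])[0].astype(int)
x,y,w,h=uv[0]-30,uv[1]-24,60,45
c=hsv[y:y+h,x:x+w].astype(float); yel=((c[...,0]<35)&(c[...,1]>90)&(c[...,2]>60)).astype(float)
dark=(c[...,2]<75)   # gripper / hole: unknown
o=np.array([[12,17],[17,12],[17,-12],[12,-17],[-12,-17],[-17,-12],[-17,12],[-12,17]])/1e3
def pts(phi,cy,cz):  # tool-frame: bush x in tool y/z plane, phi up
    ax=np.array([0,np.cos(phi),-np.sin(phi)]); uz=np.array([0,-np.sin(phi),-np.cos(phi)])
    cc=np.array([0,cy,cz])
    P=[cc+sx*.025*ax+np.array([a,0,0])+b*uz for sx in(-1,1) for a,b in o]
    return np.array(P)@Rm.T+p
off=np.array([.7,-.2])
def cost(v):
    m=hullmask('scene',[pts(*v)],x-off[0],y-off[1],w,h)
    wgt=np.where(dark,.15,1.)
    return (wgt*(m-yel)**2).sum()+ (abs(v[1])>.03)*50
best=None
for phi in np.radians([20,40,60,80,95]):
    v0=np.array([phi,.005,-.016])
    r=minimize(cost,v0,method='Nelder-Mead',options=dict(initial_simplex=v0+np.array([[0,0,0],[.2,0,0],[0,.01,0],[0,0,.01]])))
    print(np.degrees(r.x[0]).round(1),r.x.round(4),round(r.fun,2))
    if best is None or r.fun<best.fun:best=r
sc=12
z=cv2.resize(im[y:y+h,x:x+w],(w*sc,h*sc),interpolation=cv2.INTER_CUBIC)
P=pts(*best.x)
for Q,col in((P[:8],(0,0,255)),(P[8:],(0,255,255))):
    q=(proj('scene',Q)-[x-off[0]-.5,y-off[1]-.5])*sc-.5
    cv2.polylines(z,[np.round(q).astype(np.int32)],True,col,1)
cv2.imwrite(f'pics/v{k}.png',z)
print(p.round(4),np.round(s['force'],1))
cw=P.mean(0); d=np.array([.9888,-.1494]); e=np.array([.5574,.1975]); print("bush centre rel. plate back edge (along,z)",((cw[:2]-e)@d).round(4),(cw[2]-.076).round(4))
E
python3 fitp.py 7
```

```text
t: 23.65
position: [0.5265, 0.2017, 0.0727]
orientation: [-0.0, 0.758, 0.653, -0.0]
force: [0.0, 0.2, -2.6]
width: 0.0339
53.4 [0.9314 0.009  0.0018] 24.47
53.1 [0.9274 0.0094 0.001 ] 24.49
53.0 [0.9252 0.0088 0.0019] 24.56
53.8 [0.9384 0.0093 0.0013] 24.31
53.1 [9.271e-01 9.800e-03 7.000e-04] 24.39
[0.5265 0.2017 0.0727] [ 0.   0.2 -2.6]
bush centre rel. plate back edge (along,z) -0.0219 -0.0046
```

View pics/v7.png

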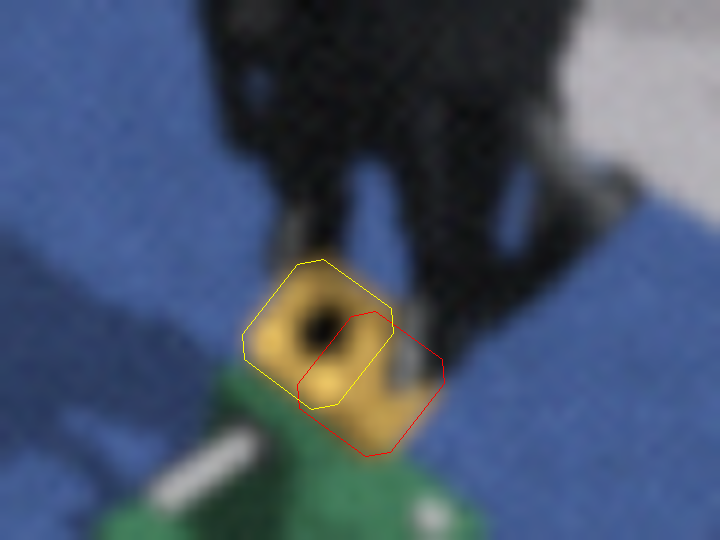

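The fit gives pitch of about 53° hole-up, with the bush low in the fingertips (centre about at the TCP). So the next step is to press its plain end onto clear bench. The lower corner sits ahead of the pads, so pressing should turn it the rest of the way until the plain end is flat, and then I can regrasp deeper. First I'll move up and back off the stand.

```bash
python3 -m pendant '[[-0.6,0,-1,0,0],[-0.6,0,-3,0,0],[-0.6,0,-8,-5,0],[-0.6,0,-10,-15,0],[-0.6,0,-10,-30,0],[-0.6,0,-10,-20,0],[-0.6,0,0,0,0]]' 50
python3 -c "
from h import *
go((.47,.04,.1),1.421)"
```

```text
t: 24.4
position: [0.4861, 0.2089, 0.1469]
orientation: [0.001, 0.757, 0.653, 0.003]
force: [0.7, -0.5, -2.1]
width: 0.0326
t 24.4 p [0.4861 0.2089 0.1469] yaw 1.4229 zaxis [ 0.0067  0.0021 -1.    ] F [ 0.7 -0.5 -2.1] w 0.0326 j6 -1.16
shift now-axes mm [-169.6    8.7   46.4] spin 0.002
```

```bash
python3 -m pendant '[[-0.6,-20,1,0,0],[-0.6,-35,2,0,0],[-0.6,-35,2,10,0],[-0.6,-35,2,15,0],[-0.6,-30,1,15,0],[-0.6,-14,0,10,0],[-0.6,0,0,0,0],[-0.6,0,0,0,0],[-0.6,0,0,0,0]]'
python3 fitp.py 8;python3 -c "
from h import *
go((.47,.04,.1),1.421)"
```

```text
t: 25.3
position: [0.4686, 0.0405, 0.0935]
orientation: [0.0, 0.757, 0.653, 0.001]
force: [0.0, 0.2, -2.2]
width: 0.0325
50.9 [0.8884 0.0077 0.0014] 26.81
50.9 [0.8887 0.0078 0.0011] 26.73
51.1 [0.8911 0.0078 0.0015] 26.74
50.9 [0.8891 0.0077 0.0017] 26.69
51.5 [0.8988 0.0073 0.0016] 26.86
[0.4686 0.0405 0.0935] [ 0.   0.2 -2.2]
bush centre rel. plate back edge (along,z) -0.0567 0.0159
t 25.35 p [0.4686 0.0405 0.0936] yaw 1.4234 zaxis [ 1.5e-03  2.0e-04 -1.0e+00] F [-0.2 -0.5 -2.1] w 0.0328 j6 -1.5
shift now-axes mm [-0.3  1.4 -6.4] spin 0.002
```

View pics/v8.png

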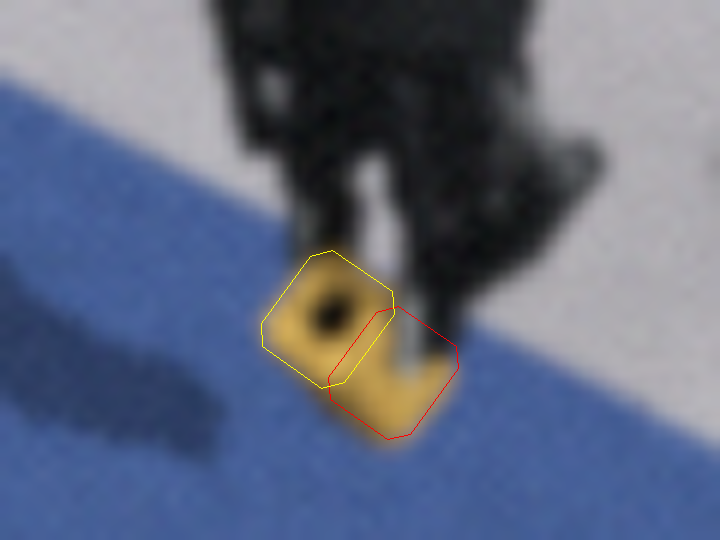

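The bush is held free and clear at about 52° pitch, with the mouth at (335,312). Now I'll lower its bottom corner to the bench.

```bash
python3 -m pendant '[[-0.6,0,0,20,0],[-0.6,0,0,20,0],[-0.6,0,0,12,0],[-0.6,0,0,4,0],[-0.6,0,0,0,0],[-0.6,0,0,0,0]]'
python3 -m pendant '[[-0.6,0,0,2,0],[-0.6,0,0,2,0],[-0.6,0,0,1,0],[-0.6,0,0,0,0]]' 30
python3 -m pendant '[[-0.6,0,0,1,0],[-0.6,0,0,1,0],[-0.6,0,0,0,0]]'
```

```text
t: 25.95
position: [0.4687, 0.0397, 0.0378]
orientation: [0.001, 0.758, 0.653, 0.001]
force: [0.6, 0.8, -2.3]
width: 0.0325
t: 26.35
position: [0.4695, 0.0395, 0.0346]
orientation: [0.001, 0.758, 0.653, 0.001]
force: [-4.0, 0.4, 10.3]
width: 0.0328
t: 26.65
position: [0.4702, 0.0394, 0.0344]
orientation: [0.001, 0.758, 0.653, 0.001]
force: [-7.6, 0.2, 21.9]
width: 0.0326
```

```bash
python3 -m pendant '[[-0.6,0,-1,0,0],[-0.6,0,-1,0,0],[-0.6,0,-1,0,0],[-0.6,0,0,0,0]]' 20
python3 -m pendant '[[-0.6,0,-1,0.5,0],[-0.6,0,-1,0.5,0],[-0.6,0,0,0,0]]'
```

```text
t: 27.05
position: [0.4691, 0.0396, 0.0345]
orientation: [0.003, 0.758, 0.653, 0.003]
force: [-1.6, -1.0, 13.7]
width: 0.0327
t: 27.35
position: [0.4687, 0.0396, 0.0345]
orientation: [0.004, 0.758, 0.653, 0.004]
force: [0.3, -0.3, 15.0]
width: 0.0326
```

```bash
python3 -m pendant '[[-0.6,0,-1,1,0],[-0.6,0,-1,1,0],[-0.6,0,-1,1,0],[-0.6,0,0,0,0]]'
python3 -m pendant '[[-0.6,0,-1,1,0],[-0.6,0,-1,1,0],[-0.6,0,-1,1,0],[-0.6,0,0,0,0]]'
```

```text
t: 27.75
position: [0.4685, 0.0397, 0.0343]
orientation: [0.007, 0.758, 0.653, 0.006]
force: [-0.2, -0.1, 25.1]
width: 0.0327
t: 28.15
position: [0.4684, 0.0398, 0.034]
orientation: [0.009, 0.758, 0.653, 0.008]
force: [-0.7, -2.5, 34.8]
width: 0.0324
```

```bash
python3 -m pendant '[[-0.25,0,0,-1,0],[-0.23,0,0,0,0],[-0.22,0,0,0,0]]'; python3 -m pendant '[[-0.21,0,-1,0,0]]'
```

```text
t: 28.45
position: [0.468, 0.0398, 0.034]
orientation: [0.009, 0.758, 0.653, 0.008]
force: [2.0, -2.5, 28.8]
width: 0.0332
t: 28.55
position: [0.4643, 0.0404, 0.0317]
orientation: [0.006, 0.758, 0.653, 0.006]
force: [-1.4, -1.0, 14.4]
width: 0.0338
```

```bash
python3 -m pendant '[[-0.23,0,0,0,0]]'; python3 fitp.py 9
```

```text
t: 28.65
position: [0.4632, 0.0406, 0.031]
orientation: [0.005, 0.758, 0.653, 0.005]
force: [-0.7, -1.0, 21.6]
width: 0.0337
57.9 [ 1.0112  0.0113 -0.0017] 27.34
57.1 [ 0.9966  0.0106 -0.0015] 27.39
58.1 [ 1.0144  0.0108 -0.0019] 27.46
57.3 [ 1.0003  0.0111 -0.0017] 27.37
57.2 [ 0.999   0.0113 -0.0021] 27.21
[0.4632 0.0406 0.031 ] [-0.7 -1.  21.6]
bush centre rel. plate back edge (along,z) -0.0584 -0.0428
```

View pics/v9.png

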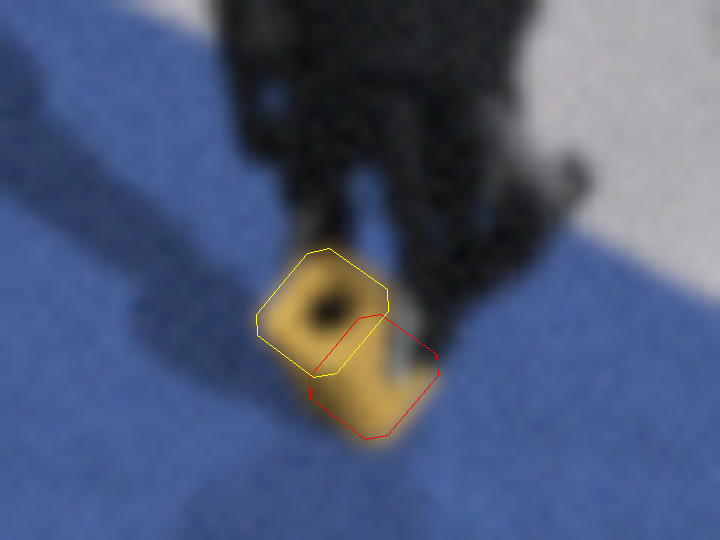

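That works: pitch went from 52° to about 58° and the bush moved up in the pads. I'll repeat.

```bash
python3 -m pendant '[[-0.21,0,-2,1,0],[-0.21,0,-2,1,0],[-0.23,0,0,0,0]]'; python3 -m pendant '[[-0.21,0,-2,1,0],[-0.21,0,-2,1,0],[-0.23,0,0,0,0]]'; python3 fitp.py 10
```

```text
t: 29.0
position: [0.4567, 0.0415, 0.0266]
orientation: [0.003, 0.758, 0.653, 0.003]
force: [-2.5, 0.6, 14.5]
width: 0.0339
t: 29.3
position: [0.4516, 0.0422, 0.0234]
orientation: [0.003, 0.758, 0.653, 0.002]
force: [-1.0, -0.6, 10.2]
width: 0.0336
-41.2 [-0.7197  0.0129 -0.0086] 39.24
72.9 [ 1.2721  0.0127 -0.0067] 21.49
72.8 [ 1.2709  0.0126 -0.0062] 21.46
73.3 [ 1.2793  0.013  -0.0074] 21.68
71.4 [ 1.2459  0.0127 -0.0068] 21.63
[0.4516 0.0422 0.0234] [-1.  -0.6 10.2]
bush centre rel. plate back edge (along,z) -0.0689 -0.0464
```

View pics/v10.png

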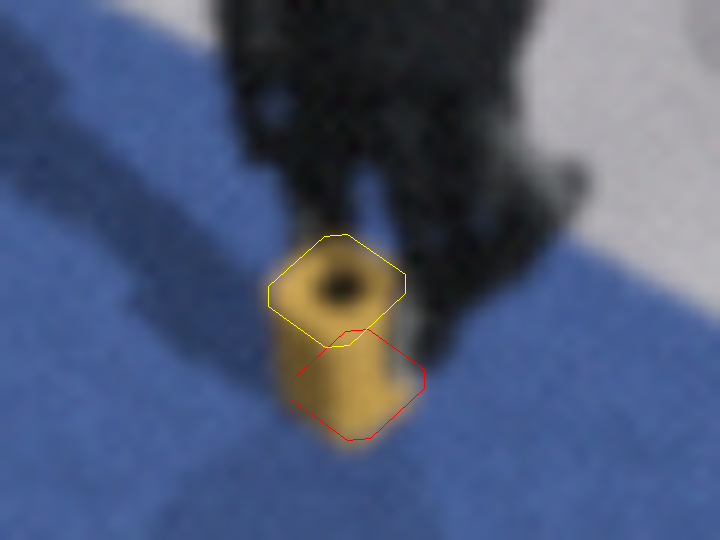

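It is about 73° up now, past the balance point (the CoM is behind the supporting corner). A light release will let it settle flat on its plain end.

```bash
python3 -m pendant '[[-0.21,0,0,1,0],[-0.21,0,0,1,0],[-0.2,0,0,0,0],[-0.19,0,0,-1,0],[-0.17,0,0,-1,0],[-0.15,0,0,0,0]]'; python3 fitp.py 11
```

```text
t: 29.95
position: [0.4482, 0.0426, 0.0199]
orientation: [0.0, 0.758, 0.653, 0.0]
force: [0.4, 1.0, 0.3]
width: 0.0365
-98.0 [-1.711   0.0129 -0.0093] 20.02
36.0 [ 0.6277  0.0061 -0.0113] 61.74
82.1 [ 1.4321  0.0129 -0.0094] 20.08
84.3 [ 1.4719  0.0127 -0.0093] 20.38
82.1 [ 1.4328  0.0129 -0.0093] 20.0
[0.4482 0.0426 0.0199] [0.4 1.  0.3]
bush centre rel. plate back edge (along,z) -0.072 -0.0468
```

View pics/v11.png

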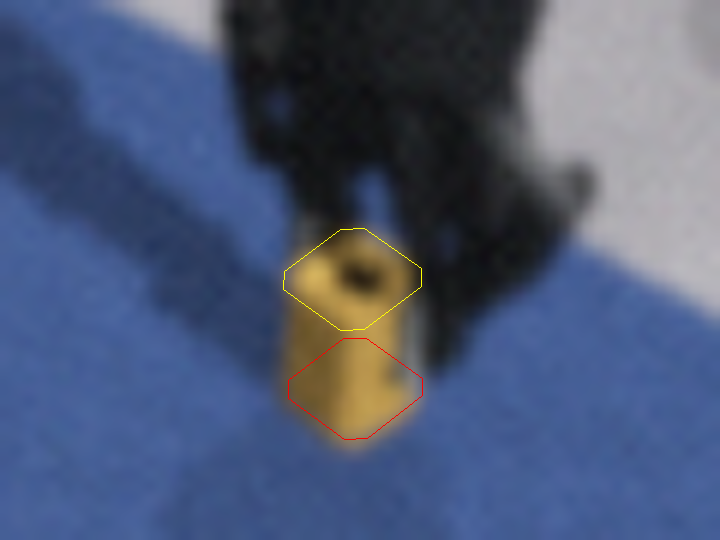

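Force is zero, the fingers are loose (36.5 mm) and the bush is standing with the hole up at (360,275). I'll open, recentre over it, and look before regrasping.

```bash
python3 -m pendant '[[0,0,0,0,0],[0.2,0,0,0,0],[0.2,0,4,-3,0],[0.2,0,4,0,0],[0.2,0,4,0,0],[0.2,0,0,0,0],[0.2,0,0,0,0]]'; python3 fitp.py 12
```

```text
t: 30.7
position: [0.4601, 0.0408, 0.0227]
orientation: [-0.0, 0.758, 0.653, -0.0]
force: [-1.4, 1.1, 0.1]
width: 0.0513
-101.0 [-1.7622e+00  1.0000e-04 -5.1000e-03] 25.93
78.6 [ 1.3714e+00  1.1000e-03 -5.9000e-03] 25.73
78.2 [ 1.365e+00  5.000e-04 -5.500e-03] 25.64
78.5 [ 1.3705e+00  1.1000e-03 -5.9000e-03] 25.74
80.8 [ 1.4097e+00 -1.0000e-04 -4.7000e-03] 26.24
[0.4601 0.0408 0.0227] [-1.4  1.1  0.1]
bush centre rel. plate back edge (along,z) -0.0723 -0.0478
```

View pics/v12.png

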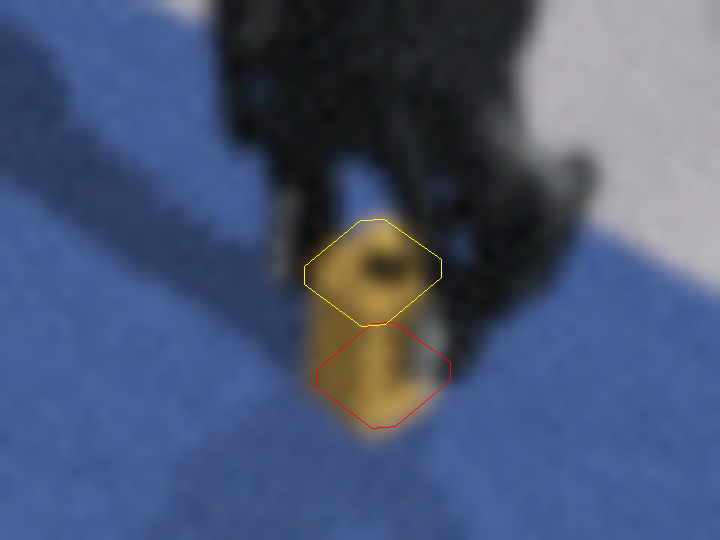

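It stands alone between the open fingers with vertical edges and the mouth at (385,268). Regrasping deeper.

```bash
python3 -m pendant '[[0.2,0,0,5,0],[0.2,0,0,5,0],[0.2,0,0,2,0],[0.2,0,0,0,0],[-0.2,0,0,0,0],[-0.6,0,0,0,0],[-0.6,0,0,0,0],[-0.6,0,0,0,0],[-0.6,0,0,0,0]]' 50
python3 -m pendant '[[-0.6,0,0,-20,0],[-0.6,0,0,-40,0],[-0.6,0,0,-45,0],[-0.6,0,0,-45,0],[-0.6,0,0,-40,0],[-0.6,0,0,-20,0],[-0.6,0,0,0,0],[-0.6,0,0,0,0],[-0.6,0,0,0,0]]'
python3 fitp.py 13
```

```text
t: 31.65
position: [0.4601, 0.0408, 0.0109]
orientation: [0.0, 0.758, 0.653, 0.0]
force: [0.6, -0.4, -0.6]
width: 0.0339
t: 32.55
position: [0.4585, 0.0409, 0.2179]
orientation: [-0.002, 0.758, 0.653, -0.002]
force: [-0.7, 0.1, -2.9]
width: 0.0338
-14.3 [-0.2495 -0.0024 -0.0251] 98.86
83.9 [ 1.4642e+00 -2.0000e-04 -1.7700e-02] 72.39
83.8 [ 1.4618e+00 -3.0000e-04 -1.7300e-02] 72.5
83.1 [ 1.4497 -0.     -0.0177] 72.63
82.4 [ 1.4379e+00 -4.0000e-04 -1.7100e-02] 72.68
[0.4585 0.0409 0.2179] [-0.7  0.1 -2.9]
bush centre rel. plate back edge (along,z) -0.0745 0.1596
```

View pics/v13.png

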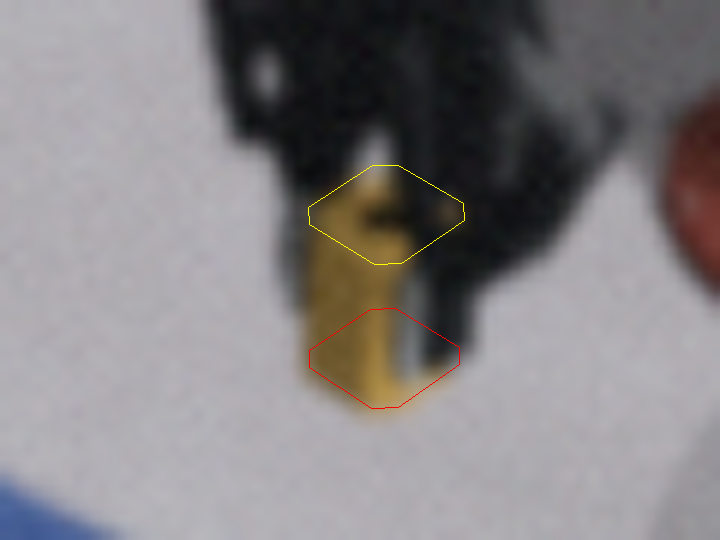

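```bash
cat > chk.py <<'E'
import sys; sys.argv=['x','14']
exec(open('fitp.py').read().split("sc=12")[0].replace("for phi in","for phi in [] and"))
hsvm=yel
# left-edge of brass per row -> line, against the projection of a true vertical at the bush
rows=[(j,np.where(yel[j]>0)[0]) for j in range(h)]
rows=[(j,r.min()) for j,r in rows if len(r)>3]
print(rows)
for ph in (70,75,80,85,90,95,100):
    r=minimize(lambda u:cost([np.radians(ph),*u]),[0,-.016],method='Nelder-Mead'); print(ph,round(r.fun,1),r.x.round(4))
print("vertical px per 40mm:",np.diff(proj('scene',[p+[0,0,.0],p+[0,0,.04]]),axis=0))
a=cv2.imread('pics/top0.png');b=eyes.snapshot('top')[:,:,::-1];cv2.imwrite('pics/top14.png',b)
a=cv2.imread('pics/scene0.png');cv2.imwrite('pics/cmp.png',np.hstack([cv2.resize(cv2.imread('pics/top14.png'),(400,300)),cv2.resize(cv2.imread('pics/scene14.png'),(400,300))]))
E
python3 chk.py
```

```text
[(12, np.int64(56)), (13, np.int64(56)), (14, np.int64(56)), (15, np.int64(29)), (16, np.int64(27)), (17, np.int64(26)), (18, np.int64(26)), (19, np.int64(26)), (20, np.int64(26)), (21, np.int64(26)), (22, np.int64(26)), (23, np.int64(26)), (24, np.int64(25)), (25, np.int64(26)), (26, np.int64(26)), (27, np.int64(26)), (28, np.int64(26)), (29, np.int64(26)), (30, np.int64(26)), (31, np.int64(27)), (32, np.int64(28)), (33, np.int64(30))]
70 75.6 [ 0.0017 -0.0163]
75 74.4 [ 0.0007 -0.0162]
80 74.0 [-0.0001 -0.0166]
85 73.7 [-0.0003 -0.0174]
90 75.5 [-0.0006 -0.0176]
95 78.4 [-0.0006 -0.018 ]
100 80.8 [-0.0004 -0.0174]
vertical px per 40mm: [[  1.12474631 -10.20434613]]
```

View pics/cmp.png

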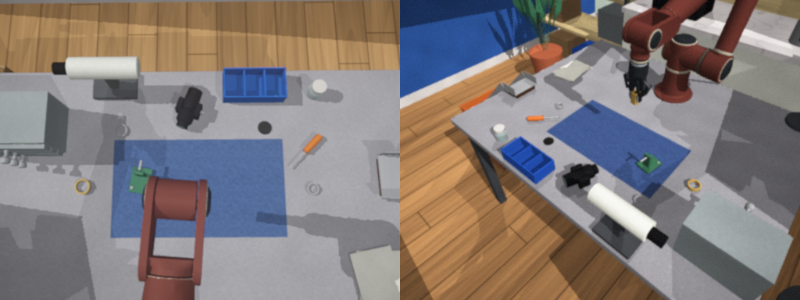

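```bash
cat > edge.py <<'E'
from h import *
def slope(k,p,dz0,dz1,side):
    im=cv2.cvtColor(cv2.imread(f'pics/scene{k}.png'),cv2.COLOR_BGR2HSV)[...,1].astype(float)
    g=cv2.cvtColor(cv2.imread(f'pics/scene{k}.png'),cv2.COLOR_BGR2Lab)[...,2].astype(float) # b: yellow high
    a=proj('scene',[p+[0,0,dz0],p+[0,0,dz1]])
    js=np.arange(int(a[1,1])+1,int(a[0,1])+1); xs=[]
    for j in js:
        c=int(a[:,0].mean()); row=g[j,c-14:c-1]; gr=np.clip(np.diff(row),0,None); xs.append((gr*np.arange(len(gr))).sum()/gr.sum()+c-14)
    f=np.polyfit(js,xs,1); v=np.polyfit(a[:,1],a[:,0],1)
    print(k,"edge slope",f[0].round(3),"vertical slope",v[0].round(3),"diff deg",np.degrees(np.arctan(f[0])-np.arctan(v[0])).round(1),np.round(xs,1))
d=np.array([.0093,-.0015])
c12=np.array([.4601,.0408,.025]); c13=np.array([.4585,.0409,.235])
slope(12,c12,-.014,.016,0); slope(13,c13,-.014,.016,0); slope(14,c13,-.014,.016,0)
E
python3 edge.py
```

```text
12 edge slope -0.031 vertical slope -0.11 diff deg 4.5 [289.2 288.9 289.  288.8 289.  289. ]
13 edge slope -0.045 vertical slope -0.11 diff deg 3.7 [294.7 294.3 293.9 294.2 294.1 294.3 294.1 294.2]
14 edge slope -0.069 vertical slope -0.11 diff deg 2.3 [294.6 294.6 294.4 294.2 294.1 294.  294.1 294.3]
```

The held bush's edge lies as upright as when it stood free on the bench, within measurement noise, and the bystanders look unmoved. One last state check, then hand in.

```bash
python3 -m pendant '[[-0.6,0,0,0,0],[-0.6,0,0,0,0],[-0.6,0,0,0,0]]'
python3 - <<'E'
from h import *
a=cv2.imread('pics/top0.png');b=cv2.imread('pics/top14.png')
for n,(x,y) in dict(binoc=(242,138),sa=(155,167),sb=(401,241),filt=(339,163),driver=(392,192),diop=(106,238)).items():
    A,B=[cv2.cvtColor(i[y-28:y+28,x-28:x+28],cv2.COLOR_BGR2GRAY).astype(np.float32) for i in(a,b)]
    print(n,np.round(cv2.phaseCorrelate(A,B,cv2.createHanningWindow((56,56),cv2.CV_32F)),2))
s=env.observe();print(s['position'],s['width'],s['force'],np.abs(s['joint_velocities']).max())
print(env.sign_off())
E
```

```text
t: 33.0
position: [0.4599, 0.0408, 0.2206]
orientation: [-0.0, 0.758, 0.653, -0.0]
force: [0.9, -0.5, -2.5]
width: 0.0335Traceback (most recent call last):
  File "<stdin>", line 5, in <module>
    return _wrapfunc(a, 'round', decimals=decimals, out=out)
    return _wrapit(obj, method, *args, **kwds)
    conv = _array_converter(obj)
ValueError: setting an array element with a sequence. The requested array has an inhomogeneous shape after 1 dimensions. The detected shape was (2,) + inhomogeneous part.
```

Run:
```python
from h import *
a=cv2.imread('pics/top0.png');b=cv2.imread('pics/top14.png')
for n,(x,y) in dict(binoc=(242,138),sa=(155,167),sb=(401,241),filt=(339,163),driver=(392,192),diop=(106,238)).items():
    A,B=[cv2.cvtColor(i[y-28:y+28,x-28:x+28],cv2.COLOR_BGR2GRAY).astype(np.float32) for i in(a,b)]
    print(n,cv2.phaseCorrelate(A,B,cv2.createHanningWindow((56,56),cv2.CV_32F)))
s=env.observe();print(s['position'],s['width'],s['force'],np.abs(s['joint_velocities']).max())
print(env.sign_off())
```

```text
binoc ((0.01616323910458206, -0.005182250607141725), 0.8650985071394178)
sa ((0.03324278641714429, -0.09460371234152376), 0.9035907202296787)
sb ((-0.039114223253307046, -0.07881901806758052), 0.9072262892458174)
filt ((-0.03311937029550549, 0.043987597644392196), 0.9063695163196988)
driver ((0.0612679456081473, -0.04741760505964976), 0.940388961897956)
diop ((-0.0039718459397874994, 0.09726811653735012), 0.8071284834543864)
[0.45993655 0.04077121 0.22061856] 0.03345126660939695 [ 0.91949977 -0.5180722  -2.5052216 ] 0.0046800660774811344
the job is handed in; nothing more can be done
None
```

The job is handed in at about 33 s, with the bush held hole-up in the gripper and its centre about 0.235 m above the bench.

- **Finding the hole:** I gripped the bush near its plain end and slid the other end over the peg, with no noticeable contact, to an estimated 22 mm depth. A gentle lift met the peg after 4 mm at about 7 N, so that end has the hole. I then drew it off.
- **Turning it up:** The moves can't tilt the tool, so I turned the bush within the grip:
  - **On the plate:** I rested its hole end on the stand's upright plate at up to about 20 N and eased the fingers, and it swung to about 53°.
  - **On the bench:** I pressed its plain end onto clear bench until it stood by itself, then regrasped it deeper and lifted.
- **Last checks:** The grip reads 33.5 mm, the wrist carries the bush's weight (-2.5 N) and the arm is still. All six bystanders moved less than 0.1 px in the top view.
- **A check that disagreed:** The silhouette fit put the held bush at about 84° rather than 90°. It read 78–82° when the bush was standing free on the bench. An edge measurement put the held bush 2–4° off vertical, against 4.5° standing free. I take the difference as measurement bias and believe the bush is upright within the 12° allowed, but the images alone don't prove it more tightly than that.

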